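Load the carrier into the angled locating stand and clamp it

TASK

Lay the aluminium carrier on the sloping deck of the stand, square corner downhill, and let go of it a little short of the two stops (about 1 cm) so that it slides home into their corner by itself, not carried in by the hand. Then push the clamp down the deck until its screw presses the carrier into the corner with about 10 newtons (never more than 20), leave the clamp standing there against the carrier, and let go; do not disturb anything else on the bench.

Things in the scene. Friction and masses are not known exactly. Their poses are not given: they have to be found in the camera images.
- carrier_grip (a point): Carrier, a loose 0.2-0.45 kg aluminium plate 14 mm thick, 76 mm square with one corner cut off, diagonals along its x and y. Square corner at -x (54 mm from centre), cut corner at +x. In its middle an upright grip bar 44 (x) x 18 (y) mm, from 14 to 56 mm above the underside; grip across the 18 mm. This point: in the bar, 38 mm above the underside, carrier axes, z up. Starts flat, left or right of stand.
- cut_face (a point): Middle of the face where the carrier's corner is cut off: a flat 34 mm long, square to the carrier's x, 37 mm from its centre, 7 mm above its underside. Carrier axes. The clamp's screw bears here. The black discs on the plate are only markings.
- home (a point): Point on the sloping deck's surface where the middle of the carrier's underside lies when the carrier is home against both stops (carrier and deck axes then parallel). Deck axes: x uphill, leading away from the robot; z square out of the deck. Slope 0.38 rad. The deck is a fixed slick white plate (friction 0.1-0.15), 150 mm wide, x = -80 to 160 mm. 62 mm above the bench here.
- stops (a point): Bottom of the locating corner on the deck, 54 mm downhill of home, deck axes. Two aluminium stops, 12 mm high, 12 mm thick, 58 mm long, form a square V open uphill, each at 45 degrees to the deck's x; a small gap is left at the bottom of the V. Their inner faces lie 38 mm from home.
- clamp_knob (a point): Middle of the clamp's knob, a black cylinder 22 mm across along the deck's z, from 26 to 60 mm above the deck (this point 43 mm), on a dark slide block 30 mm long, 42 wide, 20 high. Deck axes. 122 mm uphill of home at clamp joint 0. A screw with a 12 mm spring tip points downhill from the block, 9 mm above the deck; the tip is 30 to 54 mm from the knob's axis, set anew each time, not measured.
- clamp (a joint): Travel of the clamp slide straight down the deck (deck -x), in m: 0 farthest uphill, at most 0.068. Damped: takes 4 N plus 1 N per 10 mm/s to move; starts from 0 to 0.005. Its screw meets a carrier that is home somewhere from 0.031 to 0.055; from there the stiff spring tip resists by 8 N more per mm (6 mm at most). Let go, the slide springs back a mm or so and stays, tip still bearing on the carrier.
- beaker: Clear plastic cup 72 mm across and 75 mm high, standing on the bench on the other side of the stand from the carrier; leave alone. Origin at its underside.
- jar_a: Small black jar 42 mm across, 42 mm high; leave alone. Origin at its underside.
- jar_b: Small black jar 42 mm across, 42 mm high; leave alone. Origin at its underside.
- jar_c: Small black jar 42 mm across, 42 mm high; leave alone. Origin at its underside.
- gauge: Aluminium block 70 x 45 x 16 mm lying on the bench; leave alone. Origin at its underside.
- spatula: Spatula 160 mm long lying on the bench; leave alone.

How it is judged:
By the outcome, as a careful person would: the job done as asked, in the order asked, and still so for the second after the job is handed in, with the robot touching nothing.
It also fails if it takes over 54 s, if anything falls off the work surface, if the arm or the gripper's body presses on something with over 40 N, if the wrist force passes 120 N, or if a joint passes its speed limit or range.

ROBOT

A 6-joint arm with a two-finger parallel gripper is mounted at the origin on the work surface. World frame = base frame: x ahead of the robot, y to its left, z up, the work surface at z = 0. Lengths are in m, angles in rad, forces in N, time in s.
With the tool pointing down it reaches from about 0.35 to 1 m from the base axis. Payload 7.1 kg.
Tool frame: the origin (TCP) lies between the finger pads; the fingertips stand 19 mm ahead of it and the grasp point (between the pads) is the TCP; z points along the fingers, y is the direction in which the jaws open and shut (so a half turn about z gives the same grasp; the last joint's range is limited). The gripper opens to 85 mm and grips with 20 to 120 N. Pads are 22 mm wide; open, the fingers measure 114 mm over their backs; the gripper's body (76 mm by 85 mm) begins 54 mm behind the grasp point. The pads swing forward as they close: fully open they stand 13 mm farther back than shut.
Start: joints at [-1.267, 0.423, 1.63, -0, 1.089, -0.019], TCP at [0.198, -0.593, 0.219] pointing down, gripper open.
Joint ranges: [-3, 3], [-0.9, 2.11], [0.09, 2.58], [-1.31, 4.45], [0.11, 2.69], [-2.54, 2.54]. Speed limits (rad/s): [2.39, 2.39, 3.01, 3.14, 3.14, 3.14].

INTERFACE

Orientations are given as a unit quaternion [x, y, z, w].
In Python, from station import manip gives the robot as it stands.
- The arm moves only by the shell command python3 -m inch 'ROWS' [FORCE]. ROWS is text: rows parted by semicolons, each of 5 numbers parted by spaces: the closure in counts, from 0 (fully open) to 255 (shut), then the shift along the tool's x, y, z in mm, then the turn about the tool's z in rad. In form: grip tx ty tz roll; .... A call has 1 to 12 rows; each row shifts and turns the commanded pose from where the row before left it, along the tool's axes as they then stand; what a row does not reach is not made up. A row lasts 1/10 s, in which the tool goes at most 50 mm and 8.59 degrees, less where a joint would pass 70% of its speed; a pose out of reach is approached as far as the arm can. A call is refused whole if a number of a shift passes 50 or a number of a turn 0.15, either way. A call with a gripper value outside its range is refused whole. The fingers move at their own pace and stop on an object; FORCE is the grip in N (left out, the last holds). Time passes only in rows, so rows that do not move let the fingers close. It gives the time, the measured TCP pose, the force and the opening at its end, in the units of the state.
- manip.get_obs(): the state, without advancing time (a new reading comes with each control period).
- manip.capture(name): name is "side" or "top"; returns a dict with "img" (480x640x3 uint8, blue, green, red), "vfov" (degrees; the focal length in pixels is half the picture's height over the tangent of half this angle, whatever the lens; pixels are square), "cx", "cy" (the principal point, pixels), "position" and "attitude" of the camera in the world. Camera axes: x right, y down, z forward; pixel columns grow to the right and rows downward; lengths in m; the calibration is good to about 2 mm. A picture is of the moment at which its call begins. There is no depth.
- manip.sign_off(): hands the job in, once; it reports no verdict.
Trained networks look in a picture, given as the dict that the camera call returned (one of the last four; its "shot" number tells which), for a name from the list of things; names that differ only in an ending like _2 or _b are one class to them, and where a whole thing is asked for, a point or a joint stands for the part that bears it (a point fixed in the world has none). Each returns a list of dicts, best first, with "confidence" (0 to 1); they miss things now and then, are a little off and sometimes report something else, mostly with a low value. They report only what shows in the picture. A call takes as long as a camera call.
- manip.spot_in(thing, picture): "rect" ([centre column, centre row, width, height] in pixels, round what is visible of it).
- manip.landmark_of(thing, picture): "location" ([column, row] in pixels: a listed point, or the origin of a listed thing).
The state is a dict: "clock": time; "joints": joint angles; "qvel": joint speeds; "effort": joint torques, N m; "eef_pos": TCP position; "ee_rot": TCP orientation; "force": force on the tool from outside, world axes, zero at the start; "wrist_torque": the same for the moment, N m; "grip_width": opening from 0.0 (shut) to 1.0 (fully open).
Only numpy, scipy, OpenCV 4.12 (cv2) and the standard library are available. Lean on these libraries where they do the work, as an engineer would, in place of code of your own. Each camera call takes 0.05 s, during which the arm holds its last target. There are 200 camera calls.

## Working session

There is one attempt and no reset: what is moved stays moved. The work goes in short steps, Python scripts to look and compute and a shell command to move; the robot and the scene stay as the last step left them, time stands still between calls to the robot, and variables do not carry over. Pictures are saved under pics/ and viewed, about 8 in all and at most 12, crops included, and the job is handed in when it is done.

```bash
mkdir -p pics; ls; cat > h.py <<'E'
import numpy as np, cv2
from station import manip
from scipy.spatial.transform import Rotation as R
def cam(n,save=None):
    p=manip.capture(n)
    if save: cv2.imwrite('pics/'+save,p['img'])
    return p
def geo(p):
    f=240/np.tan(np.radians(p['vfov'])/2)
    A=np.array(p['attitude'],float)
    A=R.from_quat(A).as_matrix() if A.size==4 else A
    return f,A,np.array(p['position'])
def ray(p,uv):
    f,A,c=geo(p); d=A@np.array([(uv[0]-p['cx'])/f,(uv[1]-p['cy'])/f,1]); return c,d/np.linalg.norm(d)
def atz(p,uv,z):
    c,d=ray(p,uv); return c+d*(z-c[2])/d[2]
def proj(p,X):
    f,A,c=geo(p); q=A.T@(np.array(X)-c); return np.array([p['cx']+f*q[0]/q[2],p['cy']+f*q[1]/q[2]])
def tri(ps,uvs):
    M=np.zeros((3,3));b=np.zeros(3)
    for p,uv in zip(ps,uvs):
        c,d=ray(p,uv);Q=np.eye(3)-np.outer(d,d);M+=Q;b+=Q@c
    X=np.linalg.solve(M,b); return X,[np.round(proj(p,X)-uv,1) for p,uv in zip(ps,uvs)]
E
python3 - <<'E'
from h import *
s=cam('side','s1.png');t=cam('top','t1.png')
for p in(s,t): print({k:v for k,v in p.items() if k!='img'})
for n in ['carrier_grip','cut_face','home','stops','clamp_knob','beaker','jar_a','gauge','spatula']:
    L=[manip.landmark_of(n,p) for p in (s,t)]
    for l in L: print(n,[(np.round(x['location']),round(x['confidence'],2)) for x in l[:4]])
    if all(L): print('  ',tri((s,t),[l[0]['location'] for l in L]))
print(manip.get_obs())
E
```

```text
pics
{'vfov': 45.252080307869626, 'cx': 324.7585933072444, 'cy': 234.54296355580237, 'position': array([0.49995882, 0.75455479, 1.02668066]), 'attitude': array([-0.04443875,  0.93050287, -0.36324083,  0.01567488]), 'shot': 1}
{'vfov': 49.14811429087828, 'cx': 326.5669858107934, 'cy': 236.69175975358058, 'position': array([ 0.42469222, -0.05417638,  1.28595689]), 'attitude': array([-0.70277707,  0.70885995, -0.04153956,  0.04354799]), 'shot': 2}
carrier_grip [(array([329., 428.]), 0.62)]
carrier_grip [(array([174., 258.]), 0.91)]
   (array([0.52952611, 0.31373855, 0.03663672]), [array([0.7, 0.1]), array([ 0. , -0.5])])
cut_face [(array([312., 431.]), 0.91)]
cut_face [(array([177., 240.]), 0.82), (array([305., 266.]), 0.7)]
   (array([0.56819545, 0.3122782 , 0.01771514]), [array([-3. , -0.6]), array([-0.2,  2.3])])
home [(array([354., 283.]), 0.6)]
home [(array([304., 266.]), 0.94), (array([156., 199.]), 0.67)]
   (array([0.5048635 , 0.00217041, 0.06165482]), [array([0., 0.]), array([ 0., -0.])])
stops [(array([375., 289.]), 0.81)]
stops [(array([307., 287.]), 0.72)]
   (array([ 0.4579
[... 1096 characters left out ...]
.7, -0.1]), array([-0. ,  0.8])])
{'clock': 1.0, 'joints': array([-1.26700448e+00,  4.23101732e-01,  1.62988753e+00,  1.24222685e-05,
        1.08858838e+00, -1.90076113e-02]), 'qvel': array([ 0.00010834,  0.0001977 ,  0.00083822,  0.00041299, -0.00060706,
        0.00285204]), 'effort': array([ 7.45312991e-04, -5.57338572e+01, -2.82148862e+01,  1.47330175e-04,
        4.76686309e-04, -4.90143989e-06]), 'eef_pos': array([ 0.19828579, -0.5927068 ,  0.21862289]), 'ee_rot': array([9.87003777e-01, 1.60697057e-01, 6.51240558e-06, 6.64904804e-06]), 'force': array([0.70825461, 0.23973555, 1.10008495]), 'wrist_torque': array([ 0.01969486, -0.00097238,  0.00170473]), 'grip_width': 1.0019790577342806}
```

View pics/t1.png

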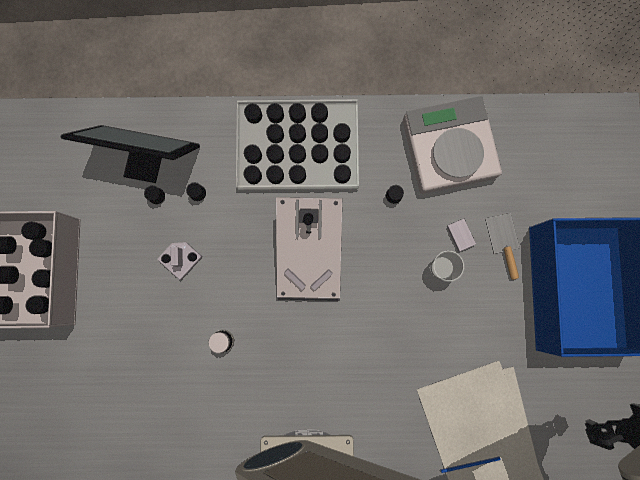

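View pics/s1.png

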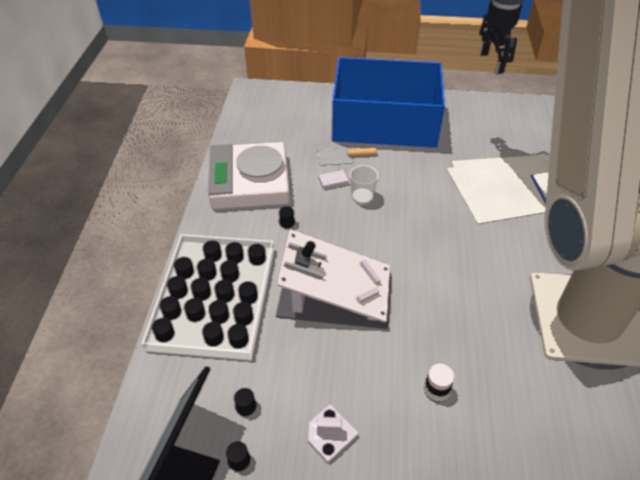

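The top view shows the carrier at about (178,260) with its square corner down (181,281). The deck spans (276..342, 198..300) with the V at its bottom (308,287) and the clamp at (309,218). The side view agrees. I'll enlarge both to get the corners for the yaw.

```bash
python3 - <<'E'
import cv2,numpy as np
t=cv2.imread('pics/t1.png');s=cv2.imread('pics/s1.png')
def c(i,x,y,w,h,k):
    o=cv2.resize(i[y:y+h,x:x+w],None,fx=k,fy=k,interpolation=cv2.INTER_CUBIC)
    for a in range(0,w,10):
        cv2.line(o,(a*k,0),(a*k,4 if (x+a)%50 else 10),(0,0,255),1)
    for a in range(0,h,10):
        cv2.line(o,(0,a*k),(4 if (y+a)%50 else 10,a*k),(0,0,255),1)
    return o
C=np.zeros((600,800,3),np.uint8)
def put(o,x,y): C[y:y+o.shape[0],x:x+o.shape[1]]=o
put(c(t,270,190,80,120,4),0,0)      # top deck
put(c(s,270,220,130,110,3),330,0)   # side deck
put(c(t,150,230,60,60,4),330,340)   # top carrier
put(c(s,300,400,60,62,3),580,340)
cv2.imwrite('pics/c1.png',C)
E
```

```text
(no output)
```

View pics/c1.png

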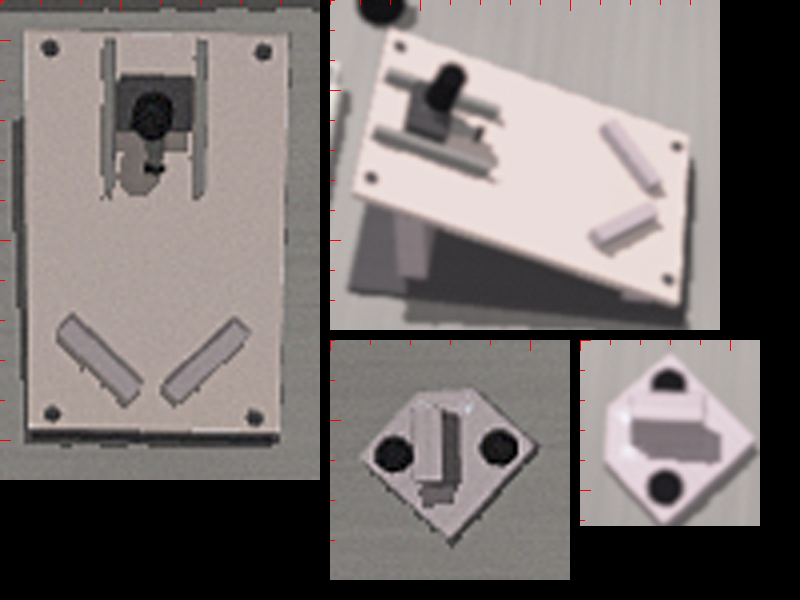

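```bash
cat > fit.py <<'E'
from h import *
from scipy.optimize import least_squares
def deckR(yaw): return R.from_euler('z',yaw).as_matrix()@R.from_euler('y',-.38).as_matrix()
E
python3 - <<'E'
from fit import *
s=cam('side');t=cam('top')
U=[(276,197.75),(341.75,198.75),(276.75,297.25),(339.75,299)]
S=[(277.7,284),(289,229.3),(386.7,321),(390,264.7)]
P=np.array([(.16,.075,0),(.16,-.075,0),(-.08,.075,0),(-.08,-.075,0)])
def res(q,full=False,z=None):
    r=[]
    for X,u,v in zip(P,U,S):
        W=np.array(q[:3])+deckR(q[3])@X
        r+=[proj(t,W)-u,proj(s,W)-v]
    return np.concatenate(r)
f=least_squares(res,[.5,0,.062,0],loss='soft_l1');print('deck',np.round(f.x,4),np.round(res(f.x).reshape(-1,4),1).tolist())
g=least_squares(lambda q:res([q[0],q[1],.062,q[2]]),[.5,0,0]);print('deck z fixed',np.round(g.x,4))
C=[(157.75,259.25),(202,256.75),(180.25,280.5),(171.5,242.75),(187,243)]
Q=np.array([(0,.0537,.014),(0,-.0537,.014),(-.0537,0,.014),(.037,.017,.014),(.037,-.017,.014)])
def rc(q): return np.concatenate([proj(t,np.array([q[0],q[1],0])+R.from_euler('z',q[2]).as_matrix()@X)-u for X,u in zip(Q,C)])
h=least_squares(rc,[.53,.31,0]);print('carrier',np.round(h.x,4),np.round(rc(h.x).reshape(-1,2),1).tolist())
for n,off in (('home',(0,0,0)),('stops',(-.054,0,0)),('clamp_knob',(.12,0,.043))):
    W=np.array([g.x[0],g.x[1],.062])+deckR(g.x[2])@np.array(off)
    print(n,W.round(4),proj(t,W).round(),proj(s,W).round())
X=np.array([h.x[0],h.x[1],.038]);print('grip',proj(t,X).round(1),proj(s,X).round(1))
E
```

```text
deck [ 0.5054 -0.0082  0.0588 -0.0246] [[-0.4, -0.0, 0.3, -0.1], [0.1, 0.0, 1.0, -0.0], [-0.0, -0.1, -0.1, -0.4], [0.0, -0.9, -0.3, 0.5]]
deck z fixed [ 0.5052 -0.0072 -0.0243]
carrier [0.5294 0.3062 0.0463] [[-0.1, 0.0], [-0.2, 0.1], [-0.0, -0.3], [1.0, 0.6], [-0.6, -0.4]]
home [ 0.5052 -0.0072  0.062 ] [308. 266.] [355. 279.]
stops [ 0.4551 -0.006   0.042 ] [308. 287.] [378. 287.]
clamp_knob [ 0.6007 -0.0095  0.1464] [307. 220.] [309. 249.]
grip [176.9 257.3] [330.2 424. ]
```

The top-only fit puts the carrier at (0.529, 0.306), yaw 0.046, while triangulation gives y 0.314. Home is at (0.505, -0.007), yaw -0.024. The tool stays vertical, so I'll pivot the carrier in a light grip on the deck. Moving now.

```bash
python3 -m inch '0 0 0 0 0.1385; 0 0 0 0 0.1385; 0 30 -38 0 0; 0 30 -38 0 0; 0 30 -38 0 0; 0 30 -38 0 0; 0 30 -38 0 0; 0 30 -38 0 0; 0 30 -38 0 0; 0 30 -38 0 0; 0 30 -38 0 0; 0 30 -38 0 0' 20
```

```text
clock: 2.3
eef_pos: [0.4816, -0.1976, 0.2189]
ee_rot: [1.0, 0.023, 0.0, 0.0]
force: [0.9, -0.4, -0.2]
grip_width: 0.995
```

```bash
python3 -m inch '0 7 -46 0 0; 0 7 -46 0 0; 0 7 -46 0 0; 0 7 -46 0 0; 0 7 -46 0 0; 0 7 -46 0 0; 0 7 -46 0 0; 0 7 -46 0 0; 0 7 -46 0 0; 0 7 -46 0 0; 0 1 -44 0 0; 0 0 0 40 0' && python3 -m inch '0 0 0 45 0; 0 0 0 15 0; 0 0 0 0 0' && python3 - <<'E'
from h import *
print(manip.get_obs()['eef_pos'])
C=np.zeros((480,800,3),np.uint8)
t=cam('top');s=cam('side')
C[:,:400]=cv2.resize(t['img'][210:306,140:220],(400,480),interpolation=2)
C[:,400:]=cv2.resize(s['img'][370:466,290:370],(400,480),interpolation=2)
cv2.imwrite('pics/c2.png',C)
for n in('carrier_grip','cut_face'): print([manip.landmark_of(n,p)[:1] for p in(s,t)])
E
```

```text
clock: 3.5
eef_pos: [0.5321, 0.3146, 0.1834]
ee_rot: [1.0, 0.025, 0.006, -0.004]
force: [1.7, -0.3, 1.0]
grip_width: 0.999
clock: 3.8
eef_pos: [0.5269, 0.3064, 0.1164]
ee_rot: [1.0, 0.023, -0.002, 0.001]
force: [0.5, -0.1, -0.2]
grip_width: 0.999
[0.52686354 0.30642235 0.11637919]
[[{'location': [331.7, 426.2], 'confidence': 0.71}], [{'location': [173.7, 258.7], 'confidence': 0.81}]]
[[{'location': [307.3, 432.8], 'confidence': 0.67}], [{'location': [175.8, 240.4], 'confidence': 0.73}]]
```

View pics/c2.png

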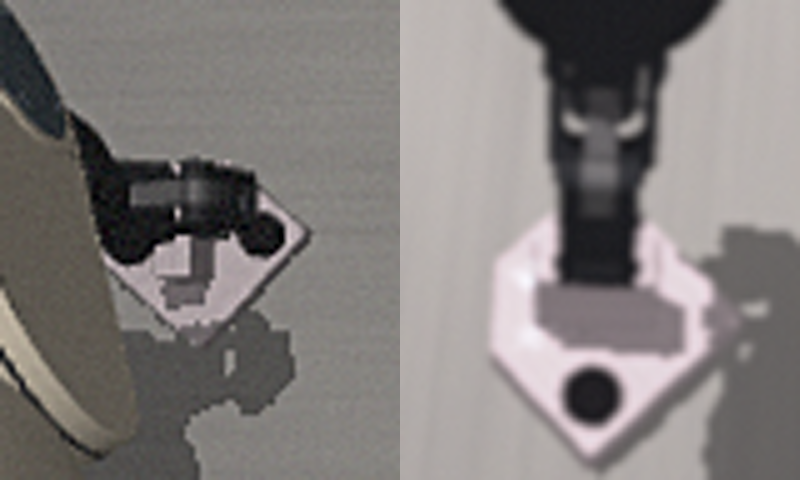

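The hand hangs over the bar, in line in x, with the bar between the fingers. Next I go down and grip.

```bash
python3 -m inch '0 2 -3 25 0; 0 0 0 25 0; 0 0 0 15 0; 0 0 0 10 0; 0 0 0 0 0; 255 0 0 0 0; 255 0 0 0 0; 255 0 0 0 0; 255 0 0 0 0; 255 0 0 0 0; 255 0 0 0 0; 255 0 0 0 0' 30 && python3 -m inch '255 0 0 -10 0; 255 0 0 -30 0; 255 0 0 -45 0; 255 0 0 -45 0; 255 0 0 0 0; 255 0 0 0 0'
python3 - <<'E'
from h import *
o=manip.get_obs();print(o['eef_pos'],o['force'],o['grip_width'])
C=np.zeros((480,800,3),np.uint8)
t=cam('top');s=cam('side')
C[:,:400]=cv2.resize(t['img'][210:306,140:220],(400,480),interpolation=2)
C[:,400:]=cv2.resize(s['img'][370:466,290:370],(400,480),interpolation=2)
cv2.imwrite('pics/c3.png',C)
E
```

```text
clock: 5.3
eef_pos: [0.5303, 0.3105, 0.0437]
ee_rot: [1.0, 0.023, 0.0, -0.0]
force: [-0.5, -0.7, 0.0]
grip_width: -0.006
clock: 5.9
eef_pos: [0.531, 0.3109, 0.1756]
ee_rot: [1.0, 0.023, 0.002, -0.001]
force: [0.5, -0.2, -1.5]
grip_width: -0.001
[0.53099038 0.31086152 0.17559721] [ 0.54271183 -0.17551605 -1.52365367] -0.0012965120587130929
```

View pics/c3.png

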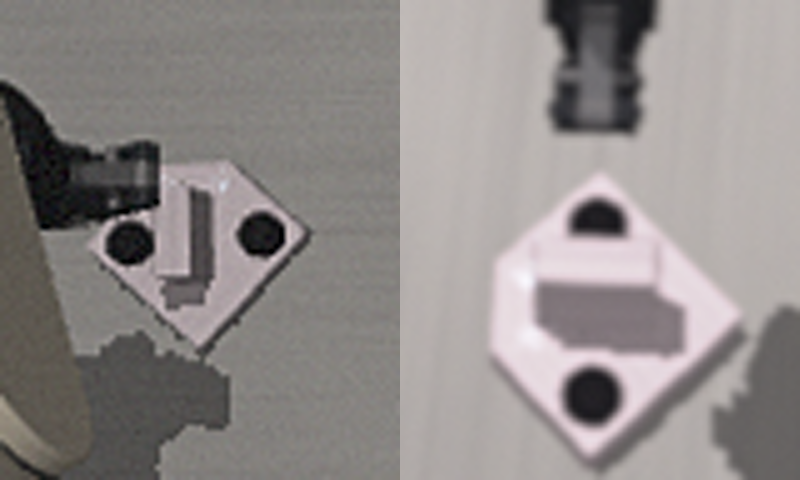

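The grasp missed: the fingers shut on nothing and the carrier did not move. I'll check where the cameras say the fingertip is.

```bash
python3 - <<'E'
from h import *
t=cam('top');s=cam('side')
o=manip.get_obs();tip=o['eef_pos']-[0,0,.019]
print('pred tip top',proj(t,tip),'side',proj(s,tip))
print('seen tri',tri((s,t),[(330,396),(171,245)]))
print('seen top at tip z',atz(t,(171,245),tip[2]), atz(s,(330,396),tip[2]))
ls=manip.landmark_of('carrier_grip',s);lt=manip.landmark_of('carrier_grip',t)
print(ls[:1],lt[:1],tri((s,t),[ls[0]['location'],lt[0]['location']]))
# bar top corners at z=.056: side crop->px
for c in [(527,232),(665,240),(658,285),(530,277)]:
    print('bar side',atz(s,(290+(c[0]-400)/5,370+c[1]/5),.056))
for c in [(158,180),(187,182),(190,275),(158,275)]:
    print('bar top',atz(t,(140+c[0]/5,210+c[1]/5),.056))
E
```

```text
pred tip top [160.02348715 253.02000601] side [330.80415629 395.56951777]
seen tri (array([0.54050987, 0.29548983, 0.12531086]), [array([-5.2, -1.1]), array([-0.4,  4.1])])
seen top at tip z [0.54657204 0.28654421 0.15309949] [0.5305378  0.31077912 0.15309949]
[{'location': [330.9, 426.6], 'confidence': 0.67}] [{'location': [174.1, 258.2], 'confidence': 0.79}] (array([0.52735914, 0.31213448, 0.0405293 ]), [array([0.2, 0. ]), array([ 0. , -0.1])])
bar side [0.55629526 0.30290837 0.056     ]
bar side [0.50730181 0.30120541 0.056     ]
bar side [0.5085387  0.31797715 0.056     ]
bar side [0.55349878 0.31935632 0.056     ]
bar top [0.55463496 0.31426742 0.056     ]
bar top [0.55356689 0.30055446 0.056     ]
bar top [0.50965846 0.29801458 0.056     ]
bar top [0.50978838 0.3130533  0.056     ]
```

```bash
python3 - <<'E'
from h import *
C=np.zeros((600,800,3),np.uint8)
t=cam('top');s=cam('side')
o=manip.get_obs();print(o['eef_pos'],R.from_quat(o['ee_rot']).as_matrix().round(3),o['joints'].round(3))
ti=t['img'].copy();si=s['img'].copy()
C[:,:400]=cv2.resize(ti[180:330,120:220],(400,600),interpolation=2)
C[:,400:]=cv2.resize(si[320:470,280:380],(400,600),interpolation=2)
e=o['eef_pos']
for dz,c in((-.019,(0,0,255)),(0,(0,255,0)),(.054,(255,0,0)),(.15,(0,255,255))):
    a=(proj(t,e+[0,0,dz])-[120,180])*4; b=(proj(s,e+[0,0,dz])-[280,320])*4+[400,0]
    for q in(a,b): cv2.circle(C,tuple(int(v) for v in q),3,c,-1)
cv2.imwrite('pics/c4.png',C)
E
```

```text
[0.52984416 0.31020733 0.17260524] [[ 0.999  0.046 -0.002]
 [ 0.046 -0.999 -0.001]
 [-0.002  0.001 -1.   ]] [ 0.51   0.462  1.688 -0.     0.994  2.035]
```

View pics/c4.png

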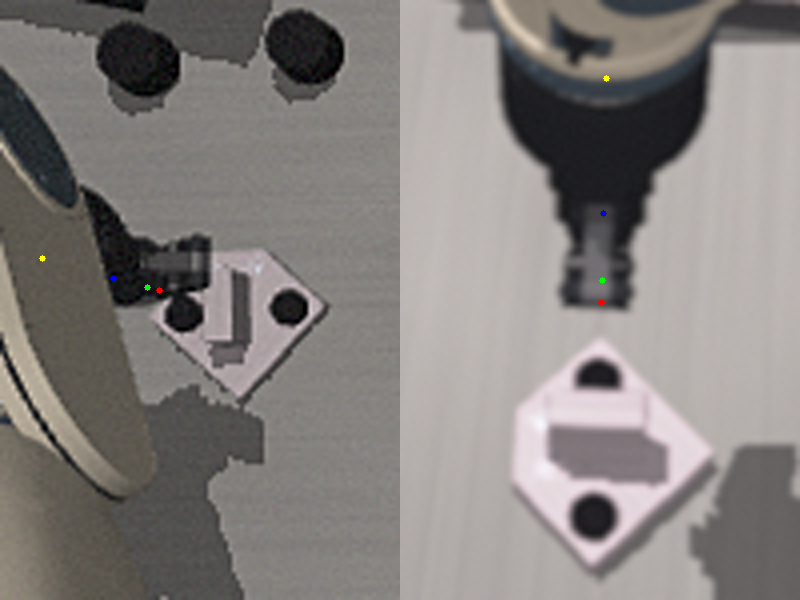

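The side view agrees with the prediction, with the tip at the red dot (600,302). In the top view the finger (200,264) sits about 10 px right and 7 px above the predicted dot (160,290). To cut the parallax I'll lower the shut fingers to just above the bar and compare.

```bash
python3 -m inch '255 0 0 40 0; 255 0 0 40 0; 255 0 0 7 0; 255 0 0 0 0; 255 0 0 0 0' ; python3 - <<'E'
from h import *
C=np.zeros((600,800,3),np.uint8)
t=cam('top');s=cam('side')
o=manip.get_obs();e=o['eef_pos'];print(e)
ti=t['img'].copy();si=s['img'].copy()
C[:,:400]=cv2.resize(ti[190:310,130:210],(400,600),interpolation=2)
C[:,400:]=cv2.resize(si[360:480,290:370],(400,600),interpolation=2)
for dz,c in((-.019,(0,0,255)),(.054,(255,0,0))):
    a=(proj(t,e+[0,0,dz])-[130,190])*5; b=(proj(s,e+[0,0,dz])-[290,360])*5+[400,0]
    for q in(a,b): cv2.circle(C,tuple(int(v) for v in q),3,c,-1)
cv2.imwrite('pics/c5.png',C)
E
```

```text
clock: 6.8
eef_pos: [0.5312, 0.311, 0.0879]
ee_rot: [1.0, 0.023, 0.001, -0.0]
force: [0.0, -0.4, -0.5]
grip_width: 0.001
[0.53159216 0.31117244 0.08861827]
```

View pics/c5.png

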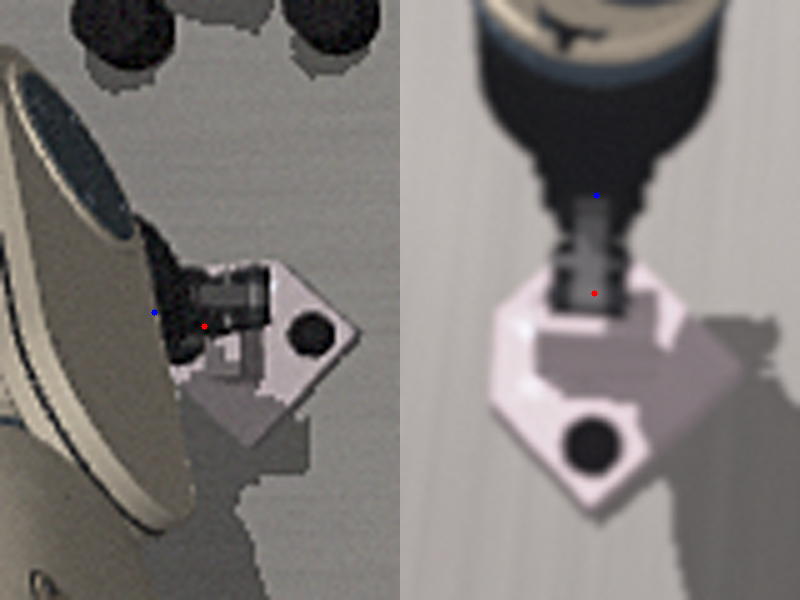

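The side view puts the tip (591,315) right over the bar in x. The top view puts it about 6 px uphill of the bar. I'll settle it by touch with small downward steps.

```bash
python3 -m inch '255 0 0 6 0; 255 0 0 4 0; 255 0 0 2 0; 255 0 0 0 0'; python3 -m inch '255 0 0 1 0; 255 0 0 1 0;255 0 0 0 0';python3 -m inch '255 0 0 1 0; 255 0 0 0 0'
```

```text
clock: 7.3
eef_pos: [0.53, 0.3103, 0.0743]
ee_rot: [1.0, 0.023, -0.0, 0.0]
force: [-0.2, -1.1, -0.9]
grip_width: -0.001
clock: 7.6
eef_pos: [0.5302, 0.3104, 0.0725]
ee_rot: [1.0, 0.023, -0.0, 0.0]
force: [0.0, 0.3, -0.2]
grip_width: -0.003
clock: 7.8
eef_pos: [0.5302, 0.3104, 0.0715]
ee_rot: [1.0, 0.023, -0.0, 0.0]
force: [0.5, -0.4, -0.1]
grip_width: 0.0
```

```bash
python3 - <<'E'
from h import *
t=cam('top');s=cam('side')
f,A,c=geo(t);print(A.round(3));f,B,c2=geo(s);print(B.round(3),c,c2)
print('base plate proj',proj(t,[0,0,0]),proj(s,[0,0,0]))
E
```

```text
[[-0.008 -0.993  0.12 ]
 [-1.     0.009  0.002]
 [-0.003 -0.12  -0.993]]
[[-0.996 -0.071  0.061]
 [-0.094  0.732 -0.675]
 [ 0.003 -0.677 -0.736]] [ 0.42469222 -0.05417638  1.28595689] [0.49995882 0.75455479 1.02668066]
base plate proj [306.74752286 483.5420673 ] [588.7542501  317.94067722]
```

Still no contact at tip z 0.0525, below the bar top. I'll view again with wireframes of the expected bar and finger drawn in.

```bash
python3 - <<'E'
from h import *
C=np.zeros((600,800,3),np.uint8)
t=cam('top');s=cam('side')
o=manip.get_obs();e=o['eef_pos'];print(e)
a0=(130,210,6.25);a1=(290,380,6.25)
C[:,:400]=cv2.resize(t['img'][210:306,130:194],(400,600),interpolation=2)
C[:,400:]=cv2.resize(s['img'][380:476,298:362],(400,600),interpolation=2)
Rz=R.from_euler('z',.046).as_matrix()
def box(c,lo,hi,col):
    V=[np.array(c)+Rz@np.array([x,y,z]) for x in(lo[0],hi[0]) for y in(lo[1],hi[1]) for z in(lo[2],hi[2])]
    for p,off,dx in((t,(130,210),0),(s,(298,380),400)):
        q=[((proj(p,v)-off)*6.25+[dx,0]+3).astype(int) for v in V]
        for i in range(8):
            for b in(1,2,4):
                if not i&b: 
                    if dx==0 and max(q[i][0],q[i|b][0])>400: continue
                    cv2.line(C,tuple(map(int,q[i])),tuple(map(int,q[i|b])),col,1)
box((.530,.309,0),(-.022,-.009,.014),(.022,.009,.056),(0,255,0))
box(e,(-.011,-.0145,-.019),(.011,.0145,.03),(0,0,255))
cv2.imwrite('pics/c6.png',C)
E
```

```text
[0.53029109 0.31046427 0.07164735]
```

View pics/c6.png

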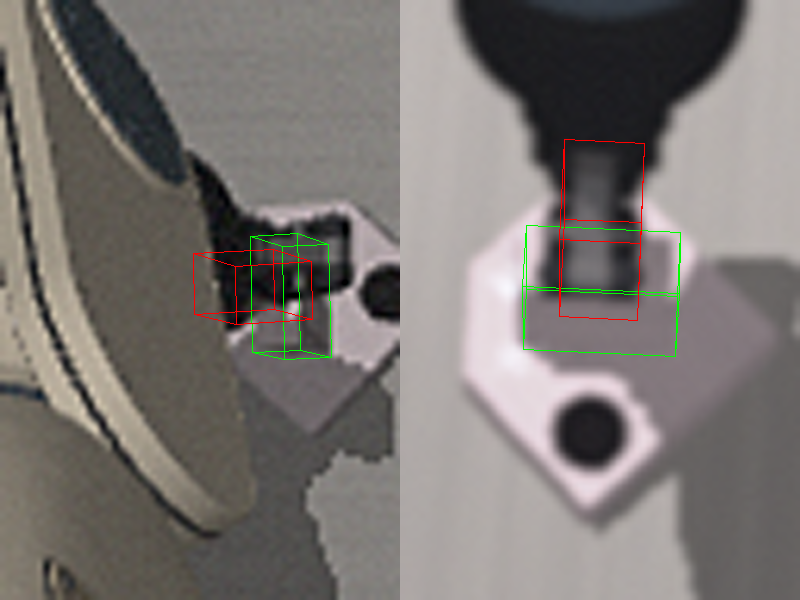

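In the side view the finger (545–640, to row 293) covers the bar's top face but not its near face, so it may still be above the bar. I'll keep feeling downwards, gently.

```bash
for i in 1; do python3 -m inch '255 0 0 2 0; 255 0 0 2 0; 255 0 0 0 0'; done; python3 -m inch '255 0 0 2 0; 255 0 0 2 0; 255 0 0 0 0'; python3 -m inch '255 0 0 2 0; 255 0 0 2 0; 255 0 0 0 0'
```

```text
clock: 8.3
eef_pos: [0.53, 0.3103, 0.0672]
ee_rot: [1.0, 0.023, -0.0, 0.0]
force: [-0.1, 0.3, -0.8]
grip_width: -0.001
clock: 8.6
eef_pos: [0.53, 0.3103, 0.0632]
ee_rot: [1.0, 0.023, -0.0, 0.0]
force: [-0.1, -0.4, -0.0]
grip_width: -0.001
clock: 8.9
eef_pos: [0.5301, 0.3103, 0.0593]
ee_rot: [1.0, 0.023, -0.0, 0.0]
force: [-0.5, -0.0, -0.6]
grip_width: -0.003
```

```bash
python3 -m inch '255 0 0 4 0; 255 0 0 4 0;255 0 0 4 0; 255 0 0 0 0'; python3 - <<'E'
from h import *
C=np.zeros((600,800,3),np.uint8)
t=cam('top');s=cam('side')
o=manip.get_obs();print(o['eef_pos'],o['force'])
C[:,:400]=cv2.resize(t['img'][220:295,145:195],(400,600),interpolation=2)
C[:,400:]=cv2.resize(s['img'][390:465,302:352],(400,600),interpolation=2)
cv2.imwrite('pics/c7.png',C)
E
```

```text
clock: 9.3
eef_pos: [0.5298, 0.3102, 0.0468]
ee_rot: [1.0, 0.023, -0.001, 0.0]
force: [0.4, -0.5, 0.4]
grip_width: -0.002
[0.53017261 0.31037737 0.0473787 ] [-0.01013924 -0.12790663  0.46896605]
```

View pics/c7.png

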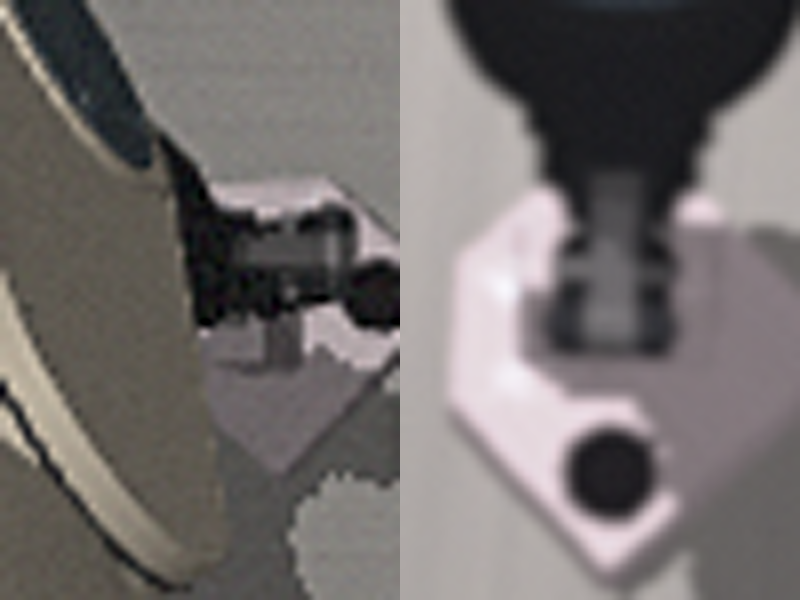

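Both views now show the finger in front of the bar: it covers the near face in the side view and its upper part in the top view. That means the tip is still above the bar, higher than reported.

```bash
python3 - <<'E'
from h import *
t=cam('top');s=cam('side')
for z in(.028,.045,.06,.075,.09): print(z,'side',atz(s,(328.9,434.4),z)[:2].round(4),'top',atz(t,(188.75,253),z)[:2].round(4))
o=manip.get_obs();e=o['eef_pos']
print(proj(t,e-[0,0,.019]),proj(s,e-[0,0,.019]))
for n in('carrier_grip','cut_face'):print(n,[[ (x['location'],round(x['confidence'],2)) for x in manip.landmark_of(n,p)[:2]] for p in(s,t)])
print([[ (x['rect'],round(x['confidence'],2)) for x in manip.spot_in('carrier_grip',p)[:2]] for p in(s,t)])
E
```

```text
0.028 side [0.5304 0.3213] top [0.5403 0.2809]
0.045 side [0.5298 0.3286] top [0.5387 0.2763]
0.06 side [0.5294 0.3351] top [0.5373 0.2723]
0.075 side [0.5289 0.3417] top [0.536  0.2684]
0.09 side [0.5285 0.3482] top [0.5346 0.2644]
[176.25974475 257.18500198] [329.41790486 428.45845774]
carrier_grip [[([330.7, 425.2], 0.93), ([308.0, 430.3], 0.16)], [([176.4, 256.8], 0.92)]]
cut_face [[([309.4, 430.0], 0.85)], [([179.6, 241.0], 0.66)]]
[[([332.8, 437.9, 47.2, 48.6], 0.66)], [([184.1, 260.9, 31.3, 32.9], 0.63)]]
```

The seen finger width of about 40 mm would also fit fingers straddling the bar, not fully shut. A small sideways probe will tell.

```bash
python3 -m inch '255 0 3 0 0; 255 0 3 0 0; 255 0 0 0 0'; python3 -m inch '255 0 3 0 0; 255 0 3 0 0; 255 0 0 0 0';python3 -m inch '255 0 -6 0 0; 255 0 -6 0 0; 255 0 -6 0 0;255 0 -6 0 0; 255 0 0 0 0'; python3 - <<'E'
from h import *
t=cam('top');s=cam('side')
for n in('carrier_grip','cut_face'):print(n,[[ (x['location'],round(x['confidence'],2)) for x in manip.landmark_of(n,p)[:1]] for p in(s,t)])
E
```

```text
clock: 10.1
eef_pos: [0.5305, 0.3039, 0.0476]
ee_rot: [1.0, 0.023, -0.0, 0.0]
force: [0.1, 0.6, 0.6]
grip_width: 0.002
clock: 10.4
eef_pos: [0.5308, 0.298, 0.0476]
ee_rot: [1.0, 0.023, -0.0, 0.0]
force: [-0.7, -0.2, 0.1]
grip_width: 0.001
clock: 10.9
eef_pos: [0.5297, 0.3236, 0.0477]
ee_rot: [1.0, 0.023, 0.0, -0.0]
force: [-0.1, 0.1, -0.7]
grip_width: 0.002
carrier_grip [[([328.7, 426.4], 0.86)], [([174.7, 256.0], 0.65)]]
cut_face [[([309.7, 430.3], 0.69)], [([176.7, 238.4], 0.68)]]
```

```bash
python3 -m inch '255 0 6 0 0; 255 0 8 0 0; 255 0 0 2 0; 255 0 0 2 0; 255 0 0 2 0; 255 0 0 0 0'; python3 -m inch '255 0 0 2 0; 255 0 0 2 0; 255 0 0 0 0';python3 -m inch '255 0 0 2 0; 255 0 0 0 0'
```

```text
clock: 11.8
eef_pos: [0.5305, 0.3081, 0.0433]
ee_rot: [1.0, 0.023, -0.0, 0.0]
force: [-5.7, -5.5, 18.1]
grip_width: -0.001
clock: 12.1
eef_pos: [0.5306, 0.3082, 0.0431]
ee_rot: [1.0, 0.023, 0.0, 0.0]
force: [-16.0, -12.8, 53.3]
grip_width: -0.0
clock: 12.3
eef_pos: [0.5307, 0.3082, 0.0431]
ee_rot: [1.0, 0.023, 0.0, 0.0]
force: [-20.9, -14.8, 71.3]
grip_width: 0.001
```

The contact is at reported z 0.0433, which must be the bar top at 0.056: the real tip sits about 32 mm higher than the reported z implies. Backing off, opening, and re-grasping that much lower, with the force watched.

```bash
python3 -m inch '255 0 0 -12 0; 0 0 0 -8 0; 0 0 0 0 0; 0 0 0 0 0; 0 0 0 0 0; 0 0 0 0 0; 0 0 0 0 0' && python3 -m inch '0 0 0 15 0; 0 0 0 10 0; 0 0 0 8 0; 0 0 0 4 0; 0 0 0 0 0'
```

```text
clock: 13.0
eef_pos: [0.5301, 0.3083, 0.0549]
ee_rot: [1.0, 0.023, -0.001, 0.0]
force: [0.4, -0.3, 0.7]
grip_width: 0.989
clock: 13.5
eef_pos: [0.5298, 0.3081, 0.0176]
ee_rot: [1.0, 0.023, -0.001, 0.0]
force: [-0.5, 0.0, 1.3]
grip_width: 1.002
```

```bash
python3 -m inch '0 0 0 4 0; 0 0 0 3 0; 0 0 0 0 0; 255 0 0 0 0; 255 0 0 0 0; 255 0 0 0 0; 255 0 0 0 0; 255 0 0 0 0; 255 0 0 0 0; 255 0 0 0 0' 30
```

```text
clock: 14.5
eef_pos: [0.5305, 0.3085, 0.0118]
ee_rot: [1.0, 0.023, 0.0, -0.0]
force: [1.7, 0.1, 2.6]
grip_width: 0.206
```

Gripped: the opening is 17.5 mm and the bar is 18. Lifting, aligning yaw with the deck and carrying across.

```bash
python3 -m inch '255 0 0 -10 0; 255 0 0 -30 0; 255 0 0 -40 0; 255 0 0 -35 0; 255 0 0 0 0.07' && python3 -m inch '255 -2 20 0 0; 255 -3 40 0 0; 255 -3 40 0 0; 255 -3 40 0 0; 255 -3 40 0 0; 255 -3 40 0 0; 255 -3 40 0 0; 255 -3 36 0 0; 255 -2 20 0 0; 255 0 0 0 0; 255 0 0 0 0' && python3 - <<'E'
from h import *
C=np.zeros((600,800,3),np.uint8)
t=cam('top');s=cam('side')
o=manip.get_obs();print(o['eef_pos'],o['force'],o['grip_width'])
C[:,:400]=cv2.resize(t['img'][185:305,270:350],(400,600),interpolation=2)
C[:,400:]=cv2.resize(s['img'][210:330,310:390],(400,600),interpolation=2)
cv2.imwrite('pics/c8.png',C)
for n in('carrier_grip','cut_face','home','stops','clamp_knob'):
    L=[manip.landmark_of(n,p)[:1] for p in(s,t)]
    print(n,[[ (x['location'],round(x['confidence'],2)) for x in l] for l in L], tri((s,t),[l[0]['location'] for l in L]) if all(L) else '')
E
```

```text
clock: 15.0
eef_pos: [0.5332, 0.31, 0.1322]
ee_rot: [1.0, -0.013, 0.004, -0.002]
force: [0.2, 0.3, -1.5]
grip_width: 0.208
clock: 16.1
eef_pos: [0.4968, -0.0074, 0.1263]
ee_rot: [1.0, -0.013, -0.001, -0.0]
force: [0.6, 0.5, -2.1]
grip_width: 0.205
[ 0.49737135 -0.00636238  0.12644232] [ 0.06485302  0.07456842 -2.24903004] 0.20741649901221507
carrier_grip [[([284.9, 225.7], 0.75)], []] 
cut_face [[([344.7, 257.6], 0.56)], [([306.6, 218.1], 0.57)]] (array([ 0.56546447, -0.00298777,  0.14779176]), [array([-18.3,  -5.2]), array([-2.3, 17.4])])
home [[], [([460.6, 237.2], 0.3)]] 
stops [[([378.1, 289.6], 0.76)], [([310.2, 287.5], 0.55)]] (array([ 0.45407596, -0.01106064,  0.02803172]), [array([-0.5, -0.1]), array([-0. ,  0.4])])
clamp_knob [[([307.4, 249.0], 0.88)], [([307.6, 216.8], 0.83)]] (array([ 0.60596594, -0.01014957,  0.1459333 ]), [array([-0.5, -0.1]), array([-0. ,  0.5])])
```

View pics/c8.png

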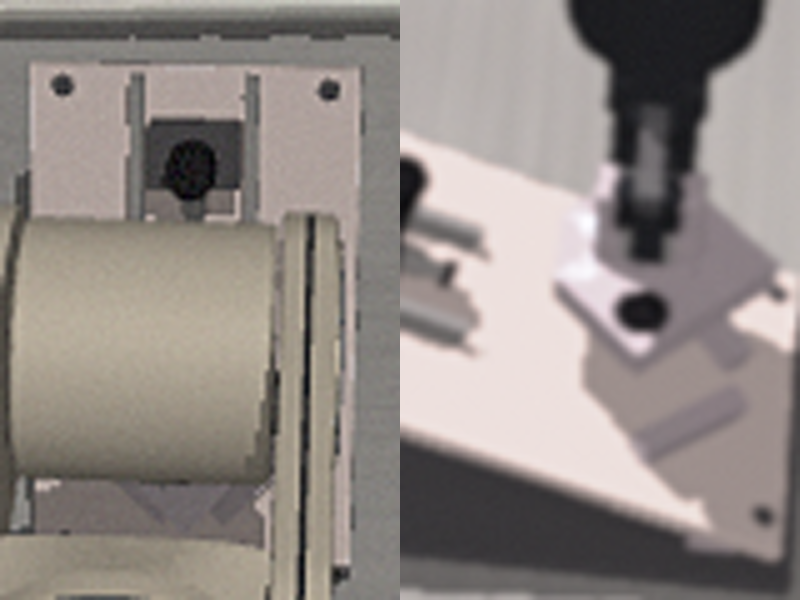

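The side view shows the carrier held level over the V, near corner (358,281) and square corner (386,265). The top view is blocked by the arm. I'll check the expected pose against these pixels.

```bash
python3 - <<'E'
from fit import *
s=cam('side');e=manip.get_obs()['eef_pos']
Rz=R.from_euler('z',-.0245).as_matrix()
Q=[(0,.0537,.014),(-.0537,0,.014),(.037,.017,0)];U=[(358,280),(386,264.5),(341.4,267.5)]
def r(q): return np.concatenate([proj(s,np.array(q)+Rz@np.array(X))-u for X,u in zip(Q,U)])
c=np.array([e[0],e[1],.1144]);print(r(c).round(1))
print('y fixed fit x,z',least_squares(lambda q:r([q[0],e[1],q[1]]),[.5,.11]).x)
E
```

```text
[-0.5  0.3 -0.  -2.4 -0.8  1.2]
y fixed fit x,z [0.4967605  0.11356768]
```

The model matches within about 1 mm. Lowering with a light grip until the carrier pivots flat on the deck.

```bash
python3 -m inch '255 2 0 15 0; 255 0 0 15 0; 255 0 0 6 0; 255 0 0 0 0; 255 0 0 2 0; 255 0 0 2 0; 255 0 0 1 0; 255 0 0 0 0' 20
```

```text
clock: 17.55
eef_pos: [0.5001, -0.0069, 0.0863]
ee_rot: [1.0, -0.012, 0.0, 0.0]
force: [-2.2, -0.3, 2.5]
grip_width: 0.208
```

```bash
python3 -m inch '255 0 0 1 0; 255 0 0 1 0; 255 0 0 1 0; 255 0 0 0 0';python3 -m inch '255 0 0 1 0; 255 0 0 1 0; 255 0 0 1 0; 255 0 0 0 0'
```

```text
clock: 17.95
eef_pos: [0.4985, -0.0068, 0.0836]
ee_rot: [1.0, -0.012, -0.001, -0.0]
force: [-9.4, 1.0, 15.6]
grip_width: 0.205
clock: 18.35
eef_pos: [0.4972, -0.0069, 0.0806]
ee_rot: [1.0, -0.012, -0.002, 0.0]
force: [-13.2, 0.0, 19.9]
grip_width: 0.204
```

```bash
python3 -m inch '255 1 0 1 0; 255 0 0 1 0; 255 1 0 1 0; 255 0 0 0 0'; python3 - <<'E'
from h import *
s=cam('side')
cv2.imwrite('pics/c9.png',cv2.resize(s['img'][215:335,270:400],(780,720)[:2] if 0 else (650,600),interpolation=2))
E
```

```text
clock: 18.75
eef_pos: [0.4987, -0.0068, 0.0773]
ee_rot: [1.0, -0.012, -0.003, -0.0]
force: [-12.8, 0.1, 19.2]
grip_width: 0.202
```

View pics/c9.png

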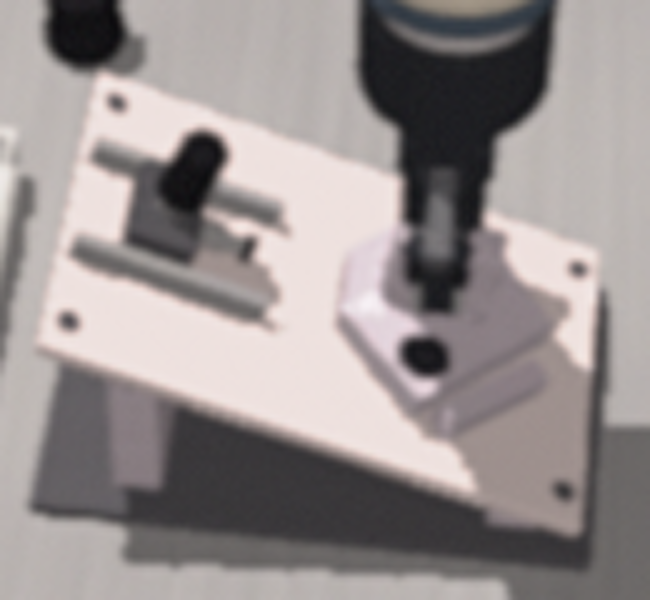

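The carrier is tilting to the deck with a clear gap to the near stop, around (440,410). Finishing the pivot.

```bash
python3 -m inch '255 1 0 1 0; 255 0 0 1 0; 255 0 0 0 0'; python3 -m inch '255 0 0 1 0; 255 0 0 0 0'; python3 - <<'E'
from fit import *
s=cam('side')
home=np.array([.5052,-.0072,.062]);D=deckR(-.0243)
e=manip.get_obs()['eef_pos'];print(e, D.T@(e+[0,0,.032]-home))
# plate corner prediction if flat at TCP foot
d=D.T@(e+[0,0,.032]-home)
for X in((0,.0537,.014),(-.0537,0,.014),(.037,.017,.014)): print(proj(s,home+D@(np.array([d[0],d[1],0])+X)).round(1))
L=manip.landmark_of('cut_face',s)[:1];print(L, proj(s,home+D@(np.array([d[0]+.037,d[1],.007]))).round(1))
E
```

```text
clock: 19.1
eef_pos: [0.5001, -0.0069, 0.0753]
ee_rot: [1.0, -0.012, -0.002, -0.0]
force: [-11.7, 0.2, 16.8]
grip_width: 0.204
clock: 19.3
eef_pos: [0.5001, -0.0069, 0.0743]
ee_rot: [1.0, -0.012, -0.002, -0.0]
force: [-12.5, 1.3, 15.9]
grip_width: 0.205
[ 0.50010192 -0.00688254  0.07431864] [0.01169852 0.0001935  0.04305044]
[350.  294.5]
[375.3 282.2]
[335.3 274.8]
[{'location': [338.2, 271.9], 'confidence': 0.85}] [334.8 270.3]
```

```bash
python3 -m inch '255 2 0 -1 0; 255 2 0 0 0; 255 0 0 0 0'; python3 -m inch '255 0 0 1 0; 255 0 0 0 0'; python3 - <<'E'
from fit import *
s=cam('side')
home=np.array([.5052,-.0072,.062]);D=deckR(-.0243)
e=manip.get_obs()['eef_pos'];d=D.T@(e+[0,0,.032]-home);print(e,d)
L=manip.landmark_of('cut_face',s)[0]['location'];Lg=manip.landmark_of('carrier_grip',s)[:1]
for x in(0,.004,.008,.012,.016):print(x,proj(s,home+D@np.array([x+.037,0,.007])).round(1),proj(s,home+D@np.array([x,0,.038])).round(1))
print(L,Lg)
# dark disc near
h=cv2.cvtColor(s['img'][270:300,340:370],6);y,x=np.where(h<60);print('disc',x.mean()+340,y.mean()+270,len(x))
E
```

```text
clock: 19.7
eef_pos: [0.5047, -0.007, 0.0755]
ee_rot: [1.0, -0.012, -0.002, -0.0]
force: [-11.6, -0.6, 15.4]
grip_width: 0.206
clock: 19.9
eef_pos: [0.5044, -0.007, 0.0744]
ee_rot: [1.0, -0.012, -0.002, -0.0]
force: [-11.7, 1.3, 15.0]
grip_width: 0.206
[ 0.5044332  -0.00697855  0.07437257] [0.01574181 0.00020275 0.04149357]
0 [340. 272.] [362.1 269.5]
0.004 [338.2 271.4] [360.3 268.9]
0.008 [336.5 270.8] [358.6 268.3]
0.012 [334.7 270.2] [356.8 267.7]
0.016 [333.  269.6] [355.1 267. ]
[337.3, 270.3] [{'location': [356.6, 269.5], 'confidence': 0.92}]
disc 353.02 278.07 100
```

The two landmarks put the carrier 6 to 12 mm uphill of home and roughly flat. Letting go.

```bash
python3 -m inch '0 0 0 0 0; 0 0 0 0 0; 0 0 0 0 0; 0 0 0 0 0; 0 0 0 0 0; 0 0 0 0 0; 0 0 0 0 0; 0 0 0 0 0' && python3 - <<'E'
from fit import *
s=cam('side')
home=np.array([.5052,-.0072,.062]);D=deckR(-.0243)
o=manip.get_obs();print(o['eef_pos'],o['force'],o['grip_width'])
print([manip.landmark_of(n,s)[:1] for n in('cut_face','carrier_grip')])
h=cv2.cvtColor(s['img'][270:305,340:375],6);y,x=np.where(h<60);print('disc',x.mean()+340,y.mean()+270,len(x))
E
```

```text
clock: 20.85
eef_pos: [0.5067, -0.0071, 0.0736]
ee_rot: [1.0, -0.012, -0.0, -0.0]
force: [-1.0, 0.0, -0.1]
grip_width: 1.0
[ 0.50672936 -0.00706856  0.07358938] [ 0.81511547 -0.41033988  0.11215697] 1.000673932345531
[[{'location': [339.8, 271.7], 'confidence': 0.92}], [{'location': [363.7, 270.5], 'confidence': 0.86}]]
disc 353.0529100529101 278.8783068783069 189
```

The carrier slid home: cut_face is at (339.8,271.7) against a predicted (340,272), and the force is about 0. Raising, shutting the fingers and going uphill of the knob.

```bash
python3 -m inch '0 0 0 -20 0; 0 0 0 -45 0; 0 0 0 -45 0; 255 0 0 0 0; 255 35 0 0 0; 255 35 0 0 0; 255 35 0 0 0; 255 33 0 0 0; 255 0 0 0 0; 255 0 0 0 0' 30 && python3 -m inch '255 0 0 20 0; 255 0 0 18 0; 255 0 0 12 0; 255 0 0 0 0' && python3 - <<'E'
from fit import *
s=cam('side');t=cam('top')
C=np.zeros((600,800,3),np.uint8)
C[:,:400]=cv2.resize(t['img'][185:305,270:350],(400,600),interpolation=2)
C[:,400:]=cv2.resize(s['img'][205:325,270:350+0],(400,600),interpolation=2)
cv2.imwrite('pics/c10.png',C)
home=np.array([.5052,-.0072,.062]);D=deckR(-.0243)
o=manip.get_obs();print(o['eef_pos'],o['force'])
for n in('cut_face','carrier_grip','clamp_knob'):
    L=[manip.landmark_of(n,p)[:1] for p in(s,t)];print(n,[[(x['location'],round(x['confidence'],2)) for x in l] for l in L])
    if all(L): X=tri((s,t),[l[0]['location'] for l in L])[0];print('  deck',D.T@(X-home))
E
```

```text
clock: 22.0
eef_pos: [0.6442, -0.0104, 0.1824]
ee_rot: [1.0, -0.012, -0.001, -0.0]
force: [-1.1, 0.2, 0.3]
grip_width: -0.004
clock: 22.4
eef_pos: [0.6424, -0.0103, 0.1316]
ee_rot: [1.0, -0.012, -0.002, -0.0]
force: [0.4, -0.6, -0.4]
grip_width: 0.001
[ 0.64434956 -0.01040408  0.13380908] [-0.5663173  -1.06834091  0.44670429]
cut_face [[([338.9, 270.6], 0.55)], []]
carrier_grip [[([361.9, 271.4], 0.94)], []]
clamp_knob [[([307.6, 250.9], 0.83)], []]
```

```bash
cat > chk.py <<'E'
import sys;from fit import *
o=manip.get_obs();F=o['force']@deckR(-.0243)[:,0];x=(deckR(-.0243).T@(o['eef_pos']+[0,0,.032]-[.5052,-.0072,.062]))[0]
print('Fdeck %.1f xdeck %.4f t %.2f F'%(F,x,o['clock']),o['force'].round(1));sys.exit(F>float(sys.argv[1]))
E
Q="python3 -m inch"
$Q '255 -2.8 0 1.1 0; 255 -2.8 0 1.1 0; 255 -2.8 0 1.1 0; 255 0 0 0 0' >/dev/null; python3 chk.py 3 && $Q '255 -1.9 0 0.7 0; 255 -1.9 0 0.7 0' >/dev/null; python3 chk.py 3 && $Q '255 -1.9 0 0.7 0; 255 -1.9 0 0.7 0'>/dev/null; python3 chk.py 3 && $Q '255 -1.9 0 0.7 0; 255 -1.9 0 0.7 0'>/dev/null; python3 chk.py 3 &&  $Q '255 -1.9 0 0.7 0; 255 -1.9 0 0.7 0'>/dev/null; python3 chk.py 3
```

```text
Fdeck 1.0 xdeck 0.1581 t 23.20 F [0.8 0.4 0.6]
Fdeck 1.0 xdeck 0.1581 t 23.20 F [0.8 0.4 0.6]
Fdeck 1.0 xdeck 0.1581 t 23.20 F [0.8 0.4 0.6]
Fdeck 1.0 xdeck 0.1581 t 23.20 F [0.8 0.4 0.6]
Fdeck 1.0 xdeck 0.1581 t 23.20 F [0.8 0.4 0.6]False
False
False
False
False
```

```bash
sed -i 's/sys.exit(F>float(sys.argv\[1\]))/sys.exit(int(F>float(sys.argv[1])))/' chk.py
Q="python3 -m inch"
$Q '255 -1.9 0 0.7 0; 255 -1.9 0 0.7 0' >/dev/null; python3 chk.py 3 && $Q '255 -1.9 0 0.7 0; 255 -1.9 0 0.7 0'>/dev/null; python3 chk.py 3 && $Q '255 -1.9 0 0.7 0; 255 -1.9 0 0.7 0'>/dev/null; python3 chk.py 3
```

```text
Fdeck -0.7 xdeck 0.1549 t 23.40 F [-0.9 -0.4  0.2]
Fdeck 0.1 xdeck 0.1507 t 23.60 F [ 0.4  0.4 -0.6]
Fdeck 4.1 xdeck 0.1477 t 23.80 F [4.1 0.2 0.7]
```

```bash
Q="python3 -m inch"
$Q '255 -1.9 0 0.7 0; 255 -1.9 0 0.8 0; 255 -1.9 0 0.7 0' >/dev/null; python3 chk.py 9 && $Q '255 -1.9 0 0.7 0; 255 -1.9 0 0.8 0; 255 -1.9 0 0.7 0'>/dev/null; python3 chk.py 9 && $Q '255 -1.9 0 0.7 0; 255 -1.9 0 0.8 0; 255 -1.9 0 0.7 0'>/dev/null; python3 chk.py 9 && $Q '255 -0.9 0 0.4 0; 255 -0.9 0 0.4 0'>/dev/null; python3 chk.py 7
```

```text
Fdeck 4.6 xdeck 0.1423 t 24.10 F [4.9 0.2 0.1]
Fdeck 4.9 xdeck 0.1361 t 24.40 F [ 5.3  0.6 -0.1]
Fdeck 4.3 xdeck 0.1300 t 24.70 F [ 5.1  0.5 -1.1]
Fdeck 5.2 xdeck 0.1274 t 24.90 F [ 5.5 -0.4  0.1]
```

```bash
Q="python3 -m inch"; s() { "$@" >/dev/null && python3 chk.py 7.5; }
s $Q '255 -0.9 0 0.4 0; 255 -0.5 0 0.2 0' && s $Q '255 -0.9 0 0.3 0; 255 -0.5 0 0.2 0' && s $Q '255 -0.9 0 0.4 0; 255 -0.5 0 0.2 0' && s $Q '255 -0.9 0 0.3 0; 255 -0.5 0 0.2 0' && s $Q '255 -0.9 0 0.4 0; 255 -0.5 0 0.2 0' && s $Q '255 -0.9 0 0.4 0; 255 -0.5 0 0.2 0' && s $Q '255 -0.9 0 0.3 0; 255 -0.5 0 0.2 0' && s $Q '255 -0.9 0 0.4 0; 255 -0.5 0 0.2 0'
```

```text
Fdeck 3.4 xdeck 0.1251 t 25.10 F [ 3.7 -0.9 -0.1]
Fdeck 3.3 xdeck 0.1233 t 25.30 F [ 3.8 -0.3 -0.5]
Fdeck 3.4 xdeck 0.1218 t 25.50 F [ 3.9  0.3 -0.7]
Fdeck 2.8 xdeck 0.1204 t 25.70 F [ 3.3 -0.2 -0.8]
Fdeck 4.4 xdeck 0.1189 t 25.90 F [ 4.8  0.3 -0.1]
Fdeck 3.3 xdeck 0.1174 t 26.10 F [ 3.6  1.1 -0.1]
Fdeck 3.5 xdeck 0.1159 t 26.30 F [ 4.1  0.9 -0.7]
Fdeck 3.3 xdeck 0.1144 t 26.50 F [ 3.6  0.6 -0. ]
```

```bash
Q="python3 -m inch"; s() { "$@" >/dev/null && python3 chk.py 7; }
s $Q '255 -0.9 0 0.4 0; 255 -0.5 0 0.2 0' && s $Q '255 -0.9 0 0.3 0; 255 -0.5 0 0.2 0' && s $Q '255 -0.9 0 0.4 0; 255 -0.5 0 0.2 0' && s $Q '255 -0.9 0 0.3 0; 255 -0.5 0 0.2 0' && s $Q '255 -0.9 0 0.4 0; 255 -0.5 0 0.2 0' && s $Q '255 -0.9 0 0.4 0; 255 -0.5 0 0.2 0' && s $Q '255 -0.9 0 0.3 0; 255 -0.5 0 0.2 0' && s $Q '255 -0.9 0 0.4 0; 255 -0.5 0 0.2 0' && s $Q '255 -0.9 0 0.4 0; 255 -0.5 0 0.2 0' && s $Q '255 -0.9 0 0.3 0; 255 -0.5 0 0.2 0' && s $Q '255 -0.9 0 0.4 0; 255 -0.5 0 0.2 0' && s $Q '255 -0.9 0 0.4 0; 255 -0.5 0 0.2 0'
```

```text
Fdeck 3.2 xdeck 0.1128 t 26.70 F [3.3 0.2 0.3]
Fdeck 4.0 xdeck 0.1113 t 26.90 F [ 4.4  1.  -0.3]
Fdeck 3.6 xdeck 0.1098 t 27.10 F [ 4.1  0.6 -0.6]
Fdeck 2.8 xdeck 0.1083 t 27.30 F [ 3.3  0.9 -0.8]
Fdeck 4.2 xdeck 0.1068 t 27.50 F [ 4.6  1.7 -0.1]
Fdeck 3.1 xdeck 0.1053 t 27.70 F [3.4 2.4 0. ]
Fdeck 4.2 xdeck 0.1038 t 27.90 F [4.5 0.7 0.1]
Fdeck 4.4 xdeck 0.1028 t 28.10 F [4.4 1.1 1.1]
Fdeck 7.6 xdeck 0.1024 t 28.30 F [7.7 2.1 1.4]
```

```bash
Q="python3 -m inch"; s() { "$@" >/dev/null && python3 chk.py 12.5; }
s $Q '255 0 0 0 0' && s $Q '255 -0.5 0 0.2 0;255 0 0 0 0' && s $Q '255 -0.5 0 0.2 0;255 0 0 0 0' && s $Q '255 -0.5 0 0.2 0;255 0 0 0 0'  && s $Q '255 -0.5 0 0.2 0;255 0 0 0 0' && s $Q '255 -0.5 0 0.2 0;255 0 0 0 0'
```

```text
Fdeck 7.4 xdeck 0.1024 t 28.40 F [7.7 1.  0.7]
Fdeck 7.0 xdeck 0.1023 t 28.60 F [7.3 1.5 0.7]
Fdeck 7.9 xdeck 0.1021 t 28.80 F [8.3 1.6 0.4]
Fdeck 9.1 xdeck 0.1020 t 29.00 F [9.2 1.1 1.5]
Fdeck 9.4 xdeck 0.1019 t 29.20 F [9.8 2.  0.8]
Fdeck 10.0 xdeck 0.1018 t 29.40 F [10.3  0.2  1.3]
```

```bash
Q="python3 -m inch"; s() { "$@" >/dev/null && python3 chk.py 13.2; }
s $Q '255 -0.7 0 0.3 0;255 0 0 0 0' && s $Q '255 -0.7 0 0.3 0;255 0 0 0 0' && s $Q '255 -0.7 0 0.3 0;255 0 0 0 0'  && s $Q '255 -0.6 0 0.2 0;255 0 0 0 0' && s $Q '255 -0.6 0 0.2 0;255 0 0 0 0'&& s $Q '255 -0.6 0 0.2 0;255 0 0 0 0'
```

```text
Fdeck 11.9 xdeck 0.1016 t 29.60 F [11.8  1.5  2.7]
Fdeck 12.8 xdeck 0.1014 t 29.80 F [12.8  1.5  2.5]
Fdeck 14.6 xdeck 0.1012 t 30.00 F [14.3  1.5  3.7]
```

Pressing at 14.6 N total, of which about 4 N is slide drag, so roughly 10 N on the spring. Backing off uphill, up and aside.

```bash
python3 -m inch '255 2.8 0 -1.1 0; 255 4.6 0 -1.9 0; 255 4.6 0 -1.9 0; 255 4.6 0 -1.9 0; 255 0 0 -20 0; 255 0 0 -45 0; 255 0 0 -45 0; 255 -20 -40 0 0; 255 -20 -40 0 0; 255 -20 -40 0 0; 255 -20 -40 0 0; 255 -20 -40 0 0'; python3 -m inch '255 0 -45 0 0; 255 0 -45 0 0; 255 0 -20 0 0; 255 0 0 0 0'; python3 - <<'E'
from fit import *
s=cam('side');t=cam('top')
C=np.zeros((600,800,3),np.uint8)
C[:,:400]=cv2.resize(t['img'][185:305,270:350],(400,600),interpolation=2)
C[:,400:]=cv2.resize(s['img'][220:319,270:336] if 0 else s['img'][212:332,285:365],(400,600),interpolation=2)
cv2.imwrite('pics/c11.png',C);cv2.imwrite('pics/top_end.png',t['img'])
home=np.array([.5052,-.0072,.062]);D=deckR(-.0243)
o=manip.get_obs();print(o['eef_pos'],o['force'],o['clock'])
for n in('cut_face','carrier_grip','clamp_knob'):
    L=[manip.landmark_of(n,p)[:1] for p in(s,t)];print(n,[[(x['location'],round(x['confidence'],2)) for x in l] for l in L])
    if all(L): X=tri((s,t),[l[0]['location'] for l in L])[0];print('  deck',D.T@(X-home))
d=cv2.absdiff(cv2.imread('pics/t1.png'),t['img']).max(2)>60
for n in('beaker','gauge','spatula'): print(n,[(x['location'],round(x['confidence'],2)) for x in manip.landmark_of(n,t)[:1]])
E
```

```text
clock: 31.2
eef_pos: [0.4976, 0.1942, 0.2239]
ee_rot: [1.0, -0.012, -0.001, 0.0]
force: [1.0, 0.9, -0.3]
grip_width: 0.001
clock: 31.6
eef_pos: [0.5012, 0.3052, 0.2236]
ee_rot: [1.0, -0.011, -0.0, 0.0]
force: [0.8, -0.5, -1.1]
grip_width: -0.003
[0.50118882 0.30243783 0.22344738] [-0.12044528 -0.53418959  0.27112882] 31.7
cut_face [[], [([306.4, 247.8], 0.86)]]
carrier_grip [[], [([307.4, 272.9], 0.63)]]
clamp_knob [[([330.7, 256.4], 0.69)], [([305.6, 288.8], 0.7)]]
  deck [0.02639473 0.00478391 0.07213844]
beaker [([442.1, 270.8], 0.95)]
gauge [([460.7, 237.0], 0.96)]
spatula [([502.3, 243.9], 0.93)]
```

View pics/c11.png

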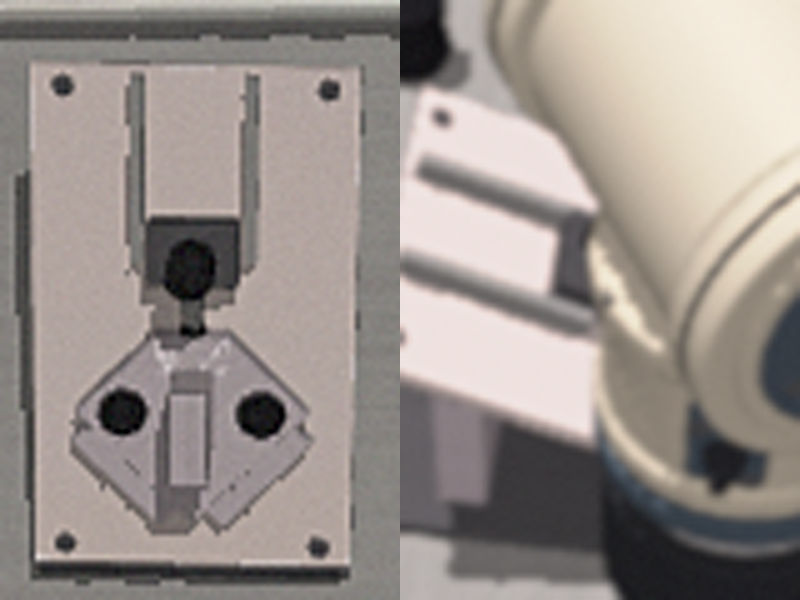

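In the top view the carrier is square in the V with both sides on the stops, and the screw tip (192,328) bears on the cut face. The beaker, gauge and spatula are where they were. Handing in.

```bash
python3 -c "
from station import manip
print(manip.sign_off())"
```

```text
the job is handed in; nothing more can be done
None
```

The job is done and handed in at 31.7 s: the carrier slid home by itself, and the clamp stands pressed against it. I laid it flat on the deck by letting it pivot in a light grip, and let go about 1 cm short of the stops. Then I pushed the clamp with shut fingers to 14.6 N measured along the deck. Less the 4 N or so that the slide itself takes, that is about 10 N on the carrier. I backed off uphill and moved the arm clear.

**Last checks:**
- **Carrier and clamp:** the top view shows the carrier square in the V, with the screw tip on its cut face.
- **Other things:** the networks found the beaker, gauge and spatula within 2–3 pixels of where they were at the start. The jars I did not check one by one.
- **Robot:** it touches nothing, and the wrist force reads about zero.

**What went wrong or disagreed:**
- **First grasp:** it closed on nothing, because the fingertips turned out to be about 32 mm higher than the reported pose implied.
- **Hard touch:** while finding this out, the shut fingertips pressed on the grip bar with up to 71 N at the wrist. That was fingertip contact, below the 120 N wrist limit, but harder than I meant.
- **Release distance:** just before release, one landmark put the carrier 6 mm from home and another 12 mm.
- **Final side view:** the arm hid the carrier there, so the end state is confirmed by the top view only. The network's last clamp-knob position was clearly wrong, so I did not use it.

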